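# Kit the air sander's parts into the rebuild caddy

### The job

Load the rebuild caddy for the small air sander: stand the rotor in the small round pocket, slip the liner sleeve over the post, lay the narrow backing pad in the large round pocket, and seat the one-eared end cap in the keyed pocket with its ear in the notch. Each part ends upright, fully down in its own place and let go. Leave the wide backing pad and the two-eared cap where they are.

Things in the scene. Friction and masses are not known exactly. Their poses are not given: they have to be found in the camera images.
- rotor: Air-motor rotor standing upright: plain steel cylinder 30 mm in diameter, 40 mm high, with five dark vane slots along its side and a 12 mm shaft, 20 mm long, on top (60 mm in all). z axis up, origin at the centre of its underside.
- liner: Liner sleeve standing upright: steel tube 48 mm outside, 36 mm bore, 34 mm high, open at both ends. z axis up, origin at the centre of its underside, on the bore's axis.
- pad: Narrow backing pad: black rubber disc 56 mm in diameter, 12 mm thick, with a steel stub 18 mm in diameter, 28 mm high, in the middle of its top (40 mm in all; a thin 26 mm collar, look only, at the stub's foot). Grip it by the stub. z axis up, origin at the centre of its underside.
- end_cap: One-eared end cap: aluminium disc 48 mm in diameter, 10 mm thick, with one ear 14 mm wide that reaches 48 mm from the disc's axis along the body's +x, and a round stub 20 mm in diameter, 30 mm high, in the middle of its top (40 mm in all). Grip it by the stub. z axis up, origin at the centre of its underside, on the disc's axis.
- wide_pad: Look-alike to be left alone: backing pad like the narrow one but 78 mm in diameter. z axis up, origin at the centre of its underside.
- two_ear_cap: Look-alike to be left alone: end cap like the other but with two such ears, one each way along +x and -x. z axis up, origin at the centre of its underside.
- nest_rotor: One of four fixed nests in a row, 108 mm apart, order varying, in an open steel caddy (126 x 448 mm, walls 14 mm high). Grey block 92 x 92 mm, 14 mm high, with the small round pocket, 46 mm in diameter, 9 mm deep, black floor. Origin on the pocket's axis at the block's underside, 4 mm above the table; pocket floor 5 mm above the origin, rim 14 mm.
- nest_liner: Fixed nest in the caddy. Grey plate 92 x 92 mm, 5 mm thick, no pocket, with an upright steel post 16 mm in diameter, 22 mm high, in its middle. Origin on the post's axis at the plate's underside; the sleeve stands on the plate's top, 5 mm above the origin, and the post's top is 27 mm above it.
- nest_pad: Fixed nest in the caddy. Grey block 92 x 92 mm, 14 mm high, with the large round pocket 74 mm in diameter, 9 mm deep, black floor. Origin on the pocket's axis at the block's underside; the pocket's floor is 5 mm above the origin, its rim 14 mm.
- nest_cap: Fixed nest in the caddy. Grey block 103 x 80 mm, 14 mm high, with the keyed pocket: black-floored square recess 62 x 62 mm, 9 mm deep, with a notch 28 mm wide running on from the middle of its +x side (away from the robot, within 0.2 rad) to 55 mm from the square's centre. Origin at that centre, at the underside; floor 5 mm above it, rim 14 mm. The cap seats with its +x along this +x.
Things that resemble listed ones, but are neither listed nor needed, are in the scene too. What is shaped like the rotor but turquoise is not meant.

How it is judged:
By the outcome, as a careful person would: the job done as asked, in the order asked, and still so for the second after the job is handed in, with the robot touching nothing.
It also fails if it takes over 109 s, if anything falls off the work surface, if the arm or the gripper's body presses on something with over 40 N, if the wrist force passes 120 N, or if a joint passes its speed limit or range.

### The arm

A 6-joint arm with a two-finger parallel gripper is mounted at the origin on the work surface. World frame = base frame: x ahead of the robot, y to its left, z up, the work surface at z = 0. Lengths are in m, angles in rad, forces in N, time in s.
With the tool pointing down it reaches from about 0.275 to 0.725 m from the base axis. Payload 15.9 kg.
Tool frame: the origin (TCP) lies midway between the tips of the shut fingers; the grasp point (between the pads) lies 19 mm behind it; z points along the fingers, y is the line along which they close (so a half turn about z gives the same grasp; the last joint's range is limited). The gripper opens to 85 mm and grips with 20 to 120 N. Pads are 22 mm wide; open, the fingers measure 114 mm over their backs; the gripper's body (76 mm by 85 mm) begins 54 mm behind the grasp point. The pads swing forward as they close: fully open they stand 13 mm farther back than shut.
Start: joints at [0, 0.213, -0.034, 1.323, 0, 1.571], TCP at [0.5, -0, 0.231] pointing down, gripper open.
Joint ranges: [-2.98, 2.98], [-0.74, 1.72], [-1.14, 1.35], [-2.1, 2.04], [-1.57, 1.44], [-3.14, 3.14]. Speed limits (rad/s): [1.89, 1.89, 2.39, 2.57, 3.14, 3.14].

### API

Orientations are given as a unit quaternion [x, y, z, w].
In Python, from workcell import robot gives the robot as it stands.
- The arm moves only by the tool servo_tool, never from a script. Its argument "targets" is a list of rows, each an object with "translation": the shift along the tool's x, y, z in cm, a list of three; "rot": the turn, a rotation vector about the tool's x, y, z in degrees, a list of three. In form: [{"translation": [dx, dy, dz], "rot": [ax, ay, az]}, ...]. A call has exactly 8 rows; each row shifts and turns the commanded pose from where the row before left it, along the tool's axes as they then stand; what a row does not reach is not made up. A row lasts 1/10 s, in which the tool goes at most 50 mm and 8.59 degrees, less where a joint would pass 70% of its speed; a pose out of reach is approached as far as the arm can. A call is refused whole if a number of a shift passes 5 or a number of a turn 8.59, either way. A call with a gripper value outside its range is refused whole. "hand" is the opening, from -1 (shut) to 1 (fully open), so that 0 is half open, set as the call begins (left out, the last holds). The fingers move at their own pace and stop on an object; the grip force is fixed at half the most. Time passes only in rows, so rows that do not move let the fingers close, or fill a call up. It gives the time, the measured TCP pose, the force, the opening and the grip force at its end, in the units of the state.
- robot.state(): the state, without advancing time (a new reading comes with each control period).
- robot.snapshot(name): name is "scene" or "side" or "wrist"; returns a dict with "color" (384x512x3 uint8, red, green, blue), "z_map" (384x512 float32, m along the optical axis (not along the pixel's ray), 0 where there is no reading), "mtx" (3x3 intrinsics, pixels), "rvec" (rotation vector, rad) and "tvec" (3), from world to camera coordinates, as OpenCV has them. Camera axes: x right, y down, z forward; pixel columns grow to the right and rows downward; lengths in m; the calibration is good to about 2 mm. A picture is of the moment at which its call begins.
- robot.finish_job(): hands the job in; it is judged then, once.
Trained networks look in the newest picture that a camera, given by its name, has taken for a name from the list of things; names that differ only in an ending like _2 or _b are one class to them, and where a whole thing is asked for, a point or a joint stands for the part that bears it (a point fixed in the world has none). Each returns a list of dicts, best first, with "score" (0 to 1); they miss things now and then, are a little off and sometimes report something else, mostly with a low value. They report only what shows in the picture. A call takes as long as a camera call. They do not tell look-alikes from the thing itself.
- robot.find_in(label, camera): "xy" ([column, row] in pixels, amid what is visible of it).
The state is a dict: "time": time; "joint_positions": joint angles; "joint_vel": joint speeds; "joint_efforts": joint torques, N m; "position": TCP position; "tool_rot": TCP orientation; "ft_force": force on the tool from outside, world axes, zero at the start; "torque": the same for the moment, N m; "gripper_width": opening from 0.0 (shut) to 1.0 (fully open); "grasp_force": force on a finger pad.
Only numpy, scipy, OpenCV 4.12 (cv2) and the standard library are available. Lean on these libraries where they do the work, as an engineer would, in place of code of your own. Each camera call takes 0.05 s, during which the arm holds its last target. There are 200 camera calls.

## Working session

There is one attempt and no reset: what is moved stays moved. The work goes in short steps, Python scripts to look and compute and a tool call to move; the robot and the scene stay as the last step left them, time stands still between calls to the robot, and variables do not carry over. Pictures are saved under pics/ and viewed, at most 14 in all, crops included, and the job is handed in when it is done.

Besides the shell and the picture viewer there is one more tool, called after ">>>" as name(argument=value, ...), one argument or row to a line, values as JSON. servo_tool: Moves the arm, as the interface text tells. Its arguments: {"type":"object","properties":{"targets":{"type":"array"},"hand":{"type":"number"}},"required":["targets"]}

```bash
mkdir -p pics; ls
python3 - <<'E'
from workcell import robot
import cv2,numpy as np
for n in ("scene","side"):
    s=robot.snapshot(n); cv2.imwrite(f"pics/{n}0.png",s["color"][:,:,::-1])
    R=cv2.Rodrigues(s["rvec"])[0]; print(n,"cam pos",(-R.T@s["tvec"].ravel()).round(3))
    for l in ["rotor","liner","pad","end_cap","wide_pad","two_ear_cap","nest_rotor","nest_liner","nest_pad","nest_cap"]:
        print(l,[(np.round(d["xy"],0).tolist(),round(d["score"],2)) for d in robot.find_in(l,n)][:4])
st=robot.state();print(st)
E
```

```text
pics
scene cam pos [1.002 0.083 0.87 ]
rotor [([285.0, 170.0], 0.81), ([288.0, 192.0], 0.79), ([313.0, 177.0], 0.53), ([243.0, 165.0], 0.16)]
liner [([186.0, 149.0], 0.79), ([347.0, 269.0], 0.31)]
pad [([128.0, 176.0], 0.92)]
end_cap [([428.0, 204.0], 0.67)]
wide_pad [([243.0, 166.0], 0.68)]
two_ear_cap [([372.0, 195.0], 0.62)]
nest_rotor [([299.0, 253.0], 0.66)]
nest_liner [([348.0, 267.0], 0.66)]
nest_pad [([201.0, 229.0], 0.7)]
nest_cap [([248.0, 246.0], 0.76)]
side cam pos [ 0.187 -0.992  0.602]
rotor [([222.0, 192.0], 0.75), ([218.0, 180.0], 0.71), ([243.0, 188.0], 0.51)]
liner [([249.0, 248.0], 0.94)]
pad [([318.0, 276.0], 0.69), ([216.0, 164.0], 0.6)]
end_cap [([202.0, 144.0], 0.65), ([215.0, 166.0], 0.32)]
wide_pad [([233.0, 221.0], 0.69), ([312.0, 218.0], 0.34)]
two_ear_cap [([213.0, 163.0], 0.52), ([288.0, 173.0], 0.5)]
nest_rotor [([287.0, 175.0], 0.79)]
nest_liner [([275.0, 159.0], 0.93)]
nest_pad [([312.0, 214.0], 0.82)]
nest_cap [([302.0, 191.0], 0.85)]
{'time': 1.1, 'joint_positions': array([-9.48465333e-07,  2.12879937e-01, -3.44314684e-02,  1.32352041e+00,
       -4.76249952e-06,  1.57078080e+00]), 'joint_vel': array([ 0.00033185, -0.00039146, -0.0001777 , -0.00074957,  0.00010264,
        0.00131337]), 'joint_efforts': array([ 1.54737496e-03, -6.85959721e+01,  4.87336206e+01,  1.10534984e-03,
       -6.76595027e-05,  1.48272088e-04]), 'position': array([ 4.99961036e-01, -1.97724056e-06,  2.31303367e-01]), 'tool_rot': array([ 7.07101628e-01,  7.07111934e-01, -1.42303862e-05, -1.08629972e-05]), 'ft_force': array([-0.00299938,  0.01012743,  0.85328757]), 'torque': array([ 0.04893484,  0.01917178, -0.0447099 ]), 'grasp_force': 0.0, 'gripper_width': 0.9961509980150799}
```

Run:
```python
import cv2
a=cv2.imread("pics/scene0.png")[110:310,80:480]; cv2.imwrite("pics/scene0c.png",cv2.resize(a,(800,400),interpolation=cv2.INTER_CUBIC))
a=cv2.imread("pics/side0.png")[100:320,150:400]; cv2.imwrite("pics/side0c.png",cv2.resize(a,(680,598),interpolation=cv2.INTER_CUBIC))
```

```text
(no output)
```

View pics/scene0c.png

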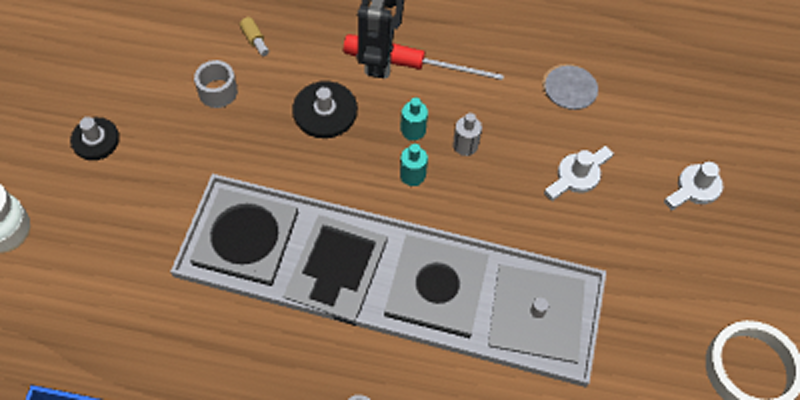

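View pics/side0c.png

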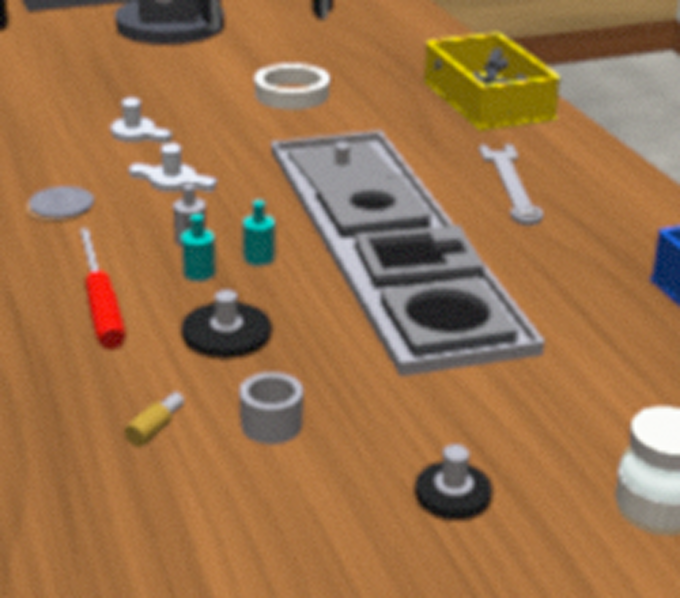

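The scene crop shows, from left to right: narrow pad (93,138), liner (215,83), wide pad, two turquoise decoys, steel rotor (467,133), two-eared cap (580,172) and one-eared cap (700,183). The nests run pad, cap, rotor, post. The side view agrees. Next I'll measure all of these from the depth maps.

```bash
cat > h.py <<'E'
from workcell import robot
import cv2,numpy as np
def cloud(n):
    s=robot.snapshot(n); z=s["z_map"]; K=s["mtx"]; R=cv2.Rodrigues(s["rvec"])[0]
    v,u=np.mgrid[:384,:512]
    P=np.stack([(u-K[0,2])/K[0,0]*z,(v-K[1,2])/K[1,1]*z,z],-1)
    W=(P-s["tvec"].ravel())@R; W[z==0]=np.nan
    return W,s["color"],s
def band(P,c,r,lo,hi):
    return P[(np.hypot(P[:,0]-c[0],P[:,1]-c[1])<r)&(P[:,2]>lo)&(P[:,2]<hi)]
def cyl(P,r,c):   # least-squares circle of known radius
    from scipy.optimize import least_squares
    return least_squares(lambda c:np.hypot(*(P[:,:2]-c).T)-r,c,loss="soft_l1",f_scale=.001).x
E
python3 - <<'E'
from h import *
D={n:cloud(n) for n in("scene","side")}
np.savez("c0.npz",**{n:D[n][0] for n in D},**{n+"c":D[n][1] for n in D})
W=D["scene"][0]; print(D["scene"][2]["mtx"][0,0])
g={"rotor":(313,177),"liner":(187,152),"pad":(128,178),"cap":(430,202),"two":(370,196),"wide":(241,165),"turq1":(287,170),"turq2":(287,193),"npad":(201,227),"ncap":(248,241),"nrot":(298,251),"nlin":(349,264)}
for k,(u,v) in g.items():
    c=np.nanmedian(W[v-3:v+4,u-3:u+4].reshape(-1,3),0); print(k,c.round(3))
    for n in D:
        P=D[n][0].reshape(-1,3);P=P[~np.isnan(P[:,0])]
        if k[0]!='n' or k=='nlin':
            Q=band(P,c,.05,.004,.08)
            print("  ",n,len(Q),"zmax",Q[:,2].max().round(4), [(round(a*1e3),len(q:=band(P,c,.045,a,a+.004)),(q[:,:2].mean(0)*1e3).round(1).tolist()) for a in np.arange(.004,.064,.004) if len(band(P,c,.045,a,a+.004))>3])
E
```

```text
435.04091966040045
rotor [0.457 0.088 0.04 ]
   scene 266 zmax 0.0626 [(4, 37, [464.7, 91.0]), (8, 16, [457.4, 90.0]), (12, 6, [457.0, 92.1]), (16, 12, [459.0, 88.1]), (20, 10, [459.7, 86.6]), (24, 15, [457.8, 88.4]), (28, 10, [457.0, 89.6]), (32, 13, [458.0, 88.2]), (36, 31, [452.7, 89.7]), (40, 66, [450.2, 88.2]), (44, 4, [450.4, 90.1]), (48, 6, [451.2, 86.3]), (52, 6, [450.2, 89.9]), (56, 13, [448.1, 88.2]), (60, 10, [446.3, 88.8])]
   side 142 zmax 0.0607 [(4, 4, [433.9, 85.4]), (12, 4, [441.4, 82.3]), (16, 8, [438.7, 81.6]), (20, 10, [439.6, 80.5]), (24, 8, [439.6, 81.2]), (28, 11, [441.2, 80.2]), (32, 16, [446.4, 80.0]), (36, 35, [446.5, 85.0]), (40, 14, [445.0, 82.0]), (44, 6, [447.3, 84.7]), (48, 5, [446.2, 82.7]), (52, 7, [446.8, 85.6]), (56, 10, [447.6, 86.3])]
liner [ 0.42  -0.223  0.004]
   scene 387 zmax 0.0389 [(4, 49, [429.0, -215.1]), (8, 35, [434.4, -215.1]), (12, 27, [431.5, -216.5]), (16, 39, [432.0, -219.4]), (20, 32, [436.3, -211.9]), (24, 40, [431.1, -218.7]), (28, 33, [435.1, -216.5]), (32, 104, [430.1, -217.3]), (36, 22, [435.5, -220.8])]
   side 494 zmax 0.03
[... 3842 characters left out ...]
9, 24.3]), (32, 20, [495.4, 25.1]), (36, 41, [498.2, 29.2]), (40, 8, [497.7, 31.8]), (44, 9, [499.6, 30.4]), (48, 5, [498.2, 30.9]), (52, 10, [500.0, 31.6]), (56, 11, [499.6, 33.3])]
npad [ 0.615 -0.135  0.009]
ncap [ 0.628 -0.026  0.01 ]
nrot [0.63  0.083 0.01 ]
nlin [0.645 0.19  0.03 ]
   scene 1673 zmax 0.0348 [(4, 179, [650.7, 189.7]), (8, 1044, [646.4, 189.9]), (12, 102, [643.8, 185.8]), (20, 10, [647.5, 190.7]), (24, 7, [645.8, 189.8]), (28, 26, [641.3, 191.3]), (32, 16, [642.3, 191.2])]
   side 366 zmax 0.0316 [(4, 175, [645.1, 185.7]), (8, 105, [641.9, 186.7]), (12, 9, [640.9, 185.8]), (16, 7, [637.7, 188.5]), (20, 8, [641.0, 186.7]), (24, 8, [640.9, 187.7]), (28, 8, [641.9, 189.3])]
```

Run:
```python
from h import *
d=np.load("c0.npz")
P=np.vstack([d[n].reshape(-1,3) for n in("scene","side")])
C=np.vstack([d[n+"c"].reshape(-1,3) for n in("scene","side")]).astype(int)
src=np.r_[np.zeros(384*512),np.ones(384*512)]
ok=~np.isnan(P[:,0]);P=P[ok];C=C[ok];src=src[ok]
for s in (0,1):
    print("== src",s)
    p=P[src==s];c=C[src==s]
    # caddy rect
    m=(p[:,2]>.010)&(p[:,2]<.024)&(p[:,0]>.53)&(p[:,0]<.76)&(abs(p[:,1]-.03)<.26)
    r=cv2.minAreaRect((p[m][:,:2]*1000).astype(np.float32)); print("caddy",r)
    for k,q in {"pad":(.603,-.138),"cap":(.615,-.03),"rot":(.63,.083)}.items():
        R=.045
        m=(np.hypot(p[:,0]-q[0],p[:,1]-q[1])<R+.01)&(c.max(1)<60)&(p[:,2]<.014)
        if m.sum()>5:
            t=p[m]; rr=cv2.minAreaRect((t[:,:2]*1000).astype(np.float32)); print(k,m.sum(),"z",np.median(t[:,2]).round(4),"rng",(t.min(0)*1e3).round(1),(t.max(0)*1e3).round(1),rr)
    q=band(p,(.450,.357),.06,.006,.0145)
    q=q[np.hypot(q[:,0]-.450,q[:,1]-.357)>.030]; v=q[:,:2].mean(0)-[.45,.357]; print("ear dir",np.arctan2(v[1],v[0]),np.hypot(*v),len(q))
    q=band(p,(.430,-.219),.04,.006,.038);q=q[np.hypot(q[:,0]-.43,q[:,1]+.219)>.0205]; print("liner",cyl(q,.024,[.43,-.219]))
    q=band(p,(.447,.088),.03,.008,.036);print("rotor",cyl(q,.015,[.447,.088]))
    q=band(p,(.525,-.340),.02,.017,.036);print("pad",cyl(q,.009,[.525,-.34]))
    q=band(p,(.450,.357),.02,.014,.036);print("cap",cyl(q,.010,[.45,.357]))
    q=band(p,(.641,.191),.02,.014,.029);print("post",cyl(q,.008,[.641,.191]))
```

```text
== src 0
caddy ((629.083251953125, 29.302413940429688), (449.3711242675781, 129.35223388671875), 85.79947662353516)
pad 757 z 0.0098 rng [ 578.5 -168.3    5.6] [650.5 -84.3  13.9] ((615.8135986328125, -128.75205993652344), (80.08735656738281, 70.97064208984375), 63.6134033203125)
cap 802 z 0.0099 rng [588.2 -84.8   1.6] [669.8  18.7  14. ] ((623.4854736328125, -26.86962890625), (84.00018310546875, 92.70015716552734), 29.653705596923828)
rot 343 z 0.0097 rng [609.8  54.7   2.4] [680.8 106.1  14. ] ((644.9036865234375, 83.60289001464844), (51.583282470703125, 69.56053924560547), 84.46983337402344)
ear dir -0.7854396322684688 0.03982735990504407 51
liner [ 0.42921166 -0.21880665]
rotor [0.44634779 0.08845738]
pad [ 0.52546485 -0.34071136]
cap [0.44927098 0.35750553]
post [0.64048174 0.19167428]
== src 1
caddy ((629.826416015625, 30.835235595703125), (457.0273132324219, 128.85244750976562), 85.78572082519531)
pad 326 z 0.0076 rng [ 567.7 -178.2    4.6] [654.8 -92.5  12.5] ((612.49755859375, -136.08187866210938), (87.88445281982422, 83.38558197021484), 85.64783477783203)
cap 255 z 0.0081 rng [579.3 -69.1   3.6] [667.1  11.6  13.8] ((625.5452270507812, -30.369258880615234), (82.73057556152344, 77.99568176269531), 77.66851806640625)
rot 72 z 0.0084 rng [587.1  35.2   5. ] [664.2 106.7  12.8] ((622.6231689453125, 68.79605102539062), (73.94322967529297, 73.77284240722656), 8.57259750366211)
ear dir -0.8459852109498243 0.040220546126639514 16
liner [ 0.43099549 -0.2182078 ]
rotor [0.44776485 0.08993267]
pad [ 0.52784997 -0.33933685]
cap [0.45124088 0.35788164]
post [0.6423252  0.19233853]
```

Run:
```python
from h import *
s=robot.snapshot("scene")
th=-0.0735; ex=np.array([np.cos(th),np.sin(th)]); ey=np.array([-ex[1],ex[0]]); c0=np.array([.6293,.030])
# ortho at z=.018: 480(y)x140(x) mm at 1.65px/mm, columns = y, rows = x
k=1.65;H,Wd=int(140*k),int(480*k)
v,u=np.mgrid[:H,:Wd]
xy=c0+((v-H/2)/k/1e3)[...,None]*ex+((u-Wd/2)/k/1e3)[...,None]*ey
p=np.dstack([xy,np.full((H,Wd),.018)]).reshape(-1,3)
q=cv2.projectPoints(p,s["rvec"],s["tvec"],s["mtx"],None)[0].reshape(H,Wd,2).astype(np.float32)
I=cv2.remap(s["color"],q[...,0],q[...,1],cv2.INTER_CUBIC)[:,:,::-1].copy()
for n,o in zip(("pad","cap","rot","lin"),(-162,-54,54,162)):
    m=(int(o*k+Wd/2),H//2)
    cv2.drawMarker(I,m,(0,0,255),0,10,1)
    if n in("pad","rot"): cv2.circle(I,m,int((37 if n=="pad" else 23)*k),(0,255,0),1)
    if n=="cap":
        for a in(0,): cv2.rectangle(I,(int(m[0]-31*k),int(m[1]-31*k)),(int(m[0]+31*k),int(m[1]+31*k)),(0,255,0),1)
    if n in("pad","rot","lin"): cv2.rectangle(I,(int(m[0]-46*k),int(m[1]-46*k)),(int(m[0]+46*k),int(m[1]+46*k)),(255,0,0),1)
cv2.imwrite("pics/ortho.png",I)
```

```text
(no output)
```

View pics/ortho.png

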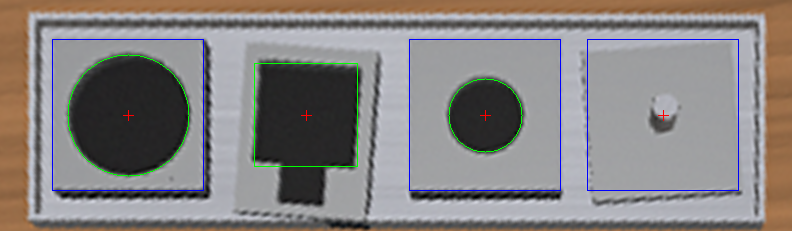

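The overlay matches all four nests. The cap nest is yawed about -0.135 rad, with its centre at the expected spot. Starting with the rotor, whose target is pick (0.447, 0.089) and place (0.633, 0.084).

>>> servo_tool(
  targets=[
    {"translation": [1.48, -0.88, 1.8], "rot": [0, 0, 0]},
    {"translation": [1.48, -0.88, 1.8], "rot": [0, 0, 0]},
    {"translation": [1.48, -0.88, 1.8], "rot": [0, 0, 0]},
    {"translation": [1.48, -0.88, 1.8], "rot": [0, 0, 0]},
    {"translation": [1.48, -0.88, 1.8], "rot": [0, 0, 0]},
    {"translation": [1.48, -0.88, 1.8], "rot": [0, 0, 0]},
    {"translation": [0, 0, 0], "rot": [0, 0, 0]},
    {"translation": [0, 0, 0], "rot": [0, 0, 0]},
  ],
  hand=1,
)

```text
time: 2.05
position: [0.4473, 0.0887, 0.1237]
tool_rot: [0.707, 0.707, -0.0, 0.0]
ft_force: [0.4, -0.1, -0.0]
gripper_width: 0.997
grasp_force: 0.0
```

Run:
```python
from h import *
W,c,s=cloud("wrist"); cv2.imwrite("pics/w1.png",c[:,:,::-1])
P=W.reshape(-1,3);P=P[~np.isnan(P[:,0])]
for lo,hi in((.030,.044),(.05,.064)):
    q=band(P,(.447,.089),.03,lo,hi); print(len(q),(q.mean(0)*1e3).round(1) if len(q) else "", (q.min(0)*1e3).round(1),(q.max(0)*1e3).round(1)) if len(q) else print("none")
```

```text
702 [447.7  92.3  38.5] [432.8  74.5  30.1] [462.4 104.1  43.9]
206 [447.8  90.   57.8] [441.9  83.5  50. ] [453.3  94.9  61.1]
```

View pics/w1.png

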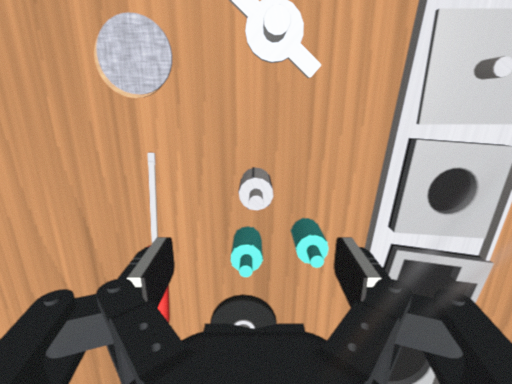

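The wrist view shows the steel rotor at (256,190), centred between the fingers in x and clear of the turquoise ones. Descending and gripping.

>>> servo_tool(
  targets=[
    {"translation": [0, 0, 1.6], "rot": [0, 0, 0]},
    {"translation": [0, 0, 1.6], "rot": [0, 0, 0]},
    {"translation": [0, 0, 1.6], "rot": [0, 0, 0]},
    {"translation": [0, 0, 1.6], "rot": [0, 0, 0]},
    {"translation": [0, 0, 1.6], "rot": [0, 0, 0]},
    {"translation": [0, 0, 1.6], "rot": [0, 0, 0]},
    {"translation": [0, 0, 1.4], "rot": [0, 0, 0]},
    {"translation": [0, 0, 0], "rot": [0, 0, 0]},
  ],
)

```text
time: 2.9
position: [0.4472, 0.0881, 0.0127]
tool_rot: [0.707, 0.707, -0.001, -0.0]
ft_force: [-0.2, -0.5, 0.6]
gripper_width: 1.002
grasp_force: 0.0
```

>>> servo_tool(
  targets=[
    {"translation": [0, 0, 0], "rot": [0, 0, 0]},
    {"translation": [0, 0, 0], "rot": [0, 0, 0]},
    {"translation": [0, 0, 0], "rot": [0, 0, 0]},
    {"translation": [0, 0, 0], "rot": [0, 0, 0]},
    {"translation": [0, 0, 0], "rot": [0, 0, 0]},
    {"translation": [0, 0, 0], "rot": [0, 0, 0]},
    {"translation": [0, 0, 0], "rot": [0, 0, 0]},
    {"translation": [0, 0, 0], "rot": [0, 0, 0]},
  ],
  hand=-1,
)

```text
time: 3.7
position: [0.4478, 0.0889, 0.0141]
tool_rot: [0.707, 0.707, 0.001, 0.0]
ft_force: [-2.6, -1.0, 12.3]
gripper_width: 0.331
grasp_force: 58.3
```

>>> servo_tool(
  targets=[
    {"translation": [0, 0, -1.25], "rot": [0, 0, 0]},
    {"translation": [0, 0, -1.25], "rot": [0, 0, 0]},
    {"translation": [0, 0, -1.25], "rot": [0, 0, 0]},
    {"translation": [0, 0, -1.25], "rot": [0, 0, 0]},
    {"translation": [0, 0, -1.25], "rot": [0, 0, 0]},
    {"translation": [0, 0, -1.25], "rot": [0, 0, 0]},
    {"translation": [0, 0, -1.25], "rot": [0, 0, 0]},
    {"translation": [0, 0, -1.25], "rot": [0, 0, 0]},
  ],
)

```text
time: 4.5
position: [0.447, 0.0888, 0.1139]
tool_rot: [0.707, 0.707, -0.0, -0.0]
ft_force: [0.1, 0.6, -3.3]
gripper_width: 0.328
grasp_force: 59.5
```

>>> servo_tool(
  targets=[
    {"translation": [-0.05, 2.0, 0], "rot": [0, 0, 0]},
    {"translation": [-0.05, 2.5, 0], "rot": [0, 0, 0]},
    {"translation": [-0.05, 2.5, 0], "rot": [0, 0, 0]},
    {"translation": [-0.05, 2.5, 0], "rot": [0, 0, 0]},
    {"translation": [-0.05, 2.5, 0], "rot": [0, 0, 0]},
    {"translation": [-0.05, 2.5, 0], "rot": [0, 0, 0]},
    {"translation": [-0.05, 2.5, 0], "rot": [0, 0, 0]},
    {"translation": [-0.05, 1.6, 0], "rot": [0, 0, 0]},
  ],
)

```text
time: 5.3
position: [0.6344, 0.0847, 0.1129]
tool_rot: [0.707, 0.707, -0.0, -0.0]
ft_force: [-1.0, 0.0, -2.6]
gripper_width: 0.33
grasp_force: 59.8
```

>>> servo_tool(
  targets=[
    {"translation": [0, 0, 0], "rot": [0, 0, 0]},
    {"translation": [0, 0, 1.0], "rot": [0, 0, 0]},
    {"translation": [0, 0, 1.5], "rot": [0, 0, 0]},
    {"translation": [0, 0, 1.5], "rot": [0, 0, 0]},
    {"translation": [0, 0, 1.5], "rot": [0, 0, 0]},
    {"translation": [0, 0, 1.0], "rot": [0, 0, 0]},
    {"translation": [0, 0, 0], "rot": [0, 0, 0]},
    {"translation": [0, 0, 0], "rot": [0, 0, 0]},
  ],
)

```text
time: 6.1
position: [0.6329, 0.0848, 0.0486]
tool_rot: [0.707, 0.707, -0.0, -0.0]
ft_force: [-0.0, -0.6, -1.7]
gripper_width: 0.329
grasp_force: 59.9
```

>>> servo_tool(
  targets=[
    {"translation": [0, 0, 0.6], "rot": [0, 0, 0]},
    {"translation": [0, 0, 0.6], "rot": [0, 0, 0]},
    {"translation": [0, 0, 0.5], "rot": [0, 0, 0]},
    {"translation": [0, 0, 0.4], "rot": [0, 0, 0]},
    {"translation": [0, 0, 0.3], "rot": [0, 0, 0]},
    {"translation": [0, 0, 0.1], "rot": [0, 0, 0]},
    {"translation": [0, 0, 0], "rot": [0, 0, 0]},
    {"translation": [0, 0, 0], "rot": [0, 0, 0]},
  ],
)

```text
time: 6.9
position: [0.6333, 0.0848, 0.0234]
tool_rot: [0.707, 0.707, 0.0, 0.0]
ft_force: [0.4, 0.5, -3.0]
gripper_width: 0.331
grasp_force: 60.1
```

>>> servo_tool(
  targets=[
    {"translation": [0, 0, 0.05], "rot": [0, 0, 0]},
    {"translation": [0, 0, 0.05], "rot": [0, 0, 0]},
    {"translation": [0, 0, 0.0], "rot": [0, 0, 0]},
    {"translation": [0, 0, 0], "rot": [0, 0, 0]},
    {"translation": [0, 0, 0], "rot": [0, 0, 0]},
    {"translation": [0, 0, 0], "rot": [0, 0, 0]},
    {"translation": [0, 0, 0], "rot": [0, 0, 0]},
    {"translation": [0, 0, 0], "rot": [0, 0, 0]},
  ],
)

```text
time: 7.7
position: [0.6334, 0.0848, 0.0232]
tool_rot: [0.707, 0.707, 0.0, 0.0]
ft_force: [-4.5, -0.4, 10.4]
gripper_width: 0.333
grasp_force: 61.3
```

>>> servo_tool(
  targets=[
    {"translation": [0, 0, 0], "rot": [0, 0, 0]},
    {"translation": [0, 0, 0], "rot": [0, 0, 0]},
    {"translation": [0, 0, 0], "rot": [0, 0, 0]},
    {"translation": [0, 0, 0], "rot": [0, 0, 0]},
    {"translation": [0, 0, 0], "rot": [0, 0, 0]},
    {"translation": [0, 0, -0.5], "rot": [0, 0, 0]},
    {"translation": [0, 0, -1], "rot": [0, 0, 0]},
    {"translation": [0, 0, -1], "rot": [0, 0, 0]},
  ],
  hand=1,
)

```text
time: 8.5
position: [0.6333, 0.0848, 0.0484]
tool_rot: [0.707, 0.707, 0.0, 0.0]
ft_force: [-1.1, -0.2, 0.7]
gripper_width: 1.003
grasp_force: 0.0
```

>>> servo_tool(
  targets=[
    {"translation": [0, 0, -1.3], "rot": [0, 0, 0]},
    {"translation": [0, 0, -1.3], "rot": [0, 0, 0]},
    {"translation": [0, 0, -1.3], "rot": [0, 0, 0]},
    {"translation": [0, 0, -1.3], "rot": [0, 0, 0]},
    {"translation": [0, 0, -1.3], "rot": [0, 0, 0]},
    {"translation": [0, 0, -1], "rot": [0, 0, 0]},
    {"translation": [0, 0, 0], "rot": [0, 0, 0]},
    {"translation": [0, 0, 0], "rot": [0, 0, 0]},
  ],
)

```text
time: 9.3
position: [0.6332, 0.0848, 0.1221]
tool_rot: [0.707, 0.707, -0.0, -0.0]
ft_force: [0.2, -0.6, 0.3]
gripper_width: 1.0
grasp_force: 0.0
```

>>> servo_tool(
  targets=[
    {"translation": [-2.3, -1.5, 0], "rot": [0, 0, 0]},
    {"translation": [-2.3, -1.5, 0], "rot": [0, 0, 0]},
    {"translation": [-2.3, -1.5, 0], "rot": [0, 0, 0]},
    {"translation": [-2.3, -1.5, 0], "rot": [0, 0, 0]},
    {"translation": [-2.3, -1.5, 0], "rot": [0, 0, 0]},
    {"translation": [-2.3, -1.5, 0], "rot": [0, 0, 0]},
    {"translation": [-2.3, -1.5, 0], "rot": [0, 0, 0]},
    {"translation": [-2.3, -1.5, 0], "rot": [0, 0, 0]},
  ],
)

```text
time: 10.1
position: [0.512, -0.0999, 0.1216]
tool_rot: [0.707, 0.707, -0.0, -0.0]
ft_force: [-0.0, -0.8, 0.1]
gripper_width: 0.999
grasp_force: 0.0
```

>>> servo_tool(
  targets=[
    {"translation": [-2.3, -1.5, 0], "rot": [0, 0, 0]},
    {"translation": [-2.3, -1.5, 0], "rot": [0, 0, 0]},
    {"translation": [-2.3, -1.5, 0], "rot": [0, 0, 0]},
    {"translation": [-2.3, -1.5, 0], "rot": [0, 0, 0]},
    {"translation": [-2.3, -1.5, 0], "rot": [0, 0, 0]},
    {"translation": [-0.4, -0.8, 0], "rot": [0, 0, 0]},
    {"translation": [0, 0, 0], "rot": [0, 0, 0]},
    {"translation": [0, 0, 0], "rot": [0, 0, 0]},
  ],
)

```text
time: 10.9
position: [0.4304, -0.2177, 0.1221]
tool_rot: [0.707, 0.707, 0.0, -0.0]
ft_force: [0.3, -0.4, -0.6]
gripper_width: 1.0
grasp_force: 0.0
```

Run:
```python
from h import *
print(robot.state()["position"])
W,c,s=cloud("wrist")
P=W.reshape(-1,3);P=P[~np.isnan(P[:,0])]
q=band(P,(.43,-.2185),.04,.028,.040); r=cv2.minEnclosingCircle((q[:,:2]*1e3).astype(np.float32)); print(len(q),r,cyl(q[np.hypot(q[:,0]-.43,q[:,1]+.2185)>.015],.021,[.43,-.2185]))
W,c,s=cloud("scene"); P=W.reshape(-1,3);P=P[~np.isnan(P[:,0])]
q=band(P,(.6333,.0848),.03,.02,.09); print("rotor zmax",q[:,2].max(), (q[q[:,2]>.064].mean(0)*1e3).round(1))
cv2.imwrite("pics/s1.png",cv2.resize(c[180:320,160:420,::-1],(780,420),interpolation=2))
```

```text
[ 0.4303501  -0.21765041  0.12208858]
1019 ((431.0488586425781, -218.12583923339844), 23.84347152709961) [ 0.43091043 -0.21749831]
rotor zmax 0.07311899896870101 [632.8  84.4  69.2]
```

View pics/s1.png

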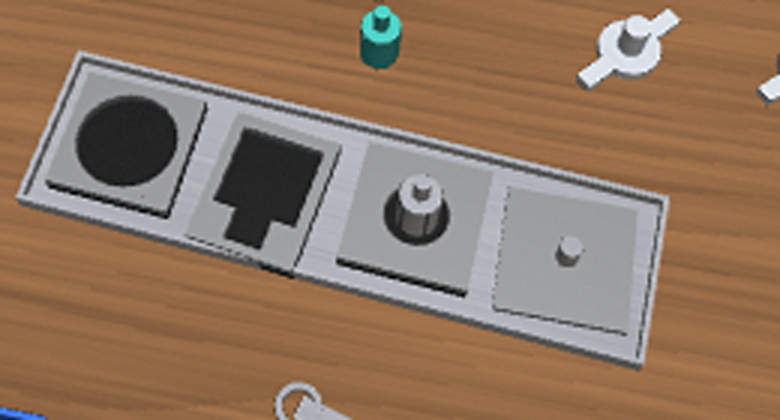

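The rotor stands in its pocket at (417,208) in the picture, top at about 69 mm as expected. The liner is right under the tool, so I'll grip it.

>>> servo_tool(
  targets=[
    {"translation": [0, 0, 1.6], "rot": [0, 0, 0]},
    {"translation": [0, 0, 1.6], "rot": [0, 0, 0]},
    {"translation": [0, 0, 1.6], "rot": [0, 0, 0]},
    {"translation": [0, 0, 1.6], "rot": [0, 0, 0]},
    {"translation": [0, 0, 1.6], "rot": [0, 0, 0]},
    {"translation": [0, 0, 1.6], "rot": [0, 0, 0]},
    {"translation": [0, 0, 1.2], "rot": [0, 0, 0]},
    {"translation": [0, 0, 0.6], "rot": [0, 0, 0]},
  ],
)

```text
time: 11.8
position: [0.4301, -0.2175, 0.0073]
tool_rot: [0.707, 0.707, -0.0, -0.001]
ft_force: [-1.0, -1.2, 0.0]
gripper_width: 1.0
grasp_force: 0.0
```

>>> servo_tool(
  targets=[
    {"translation": [0, 0, 0], "rot": [0, 0, 0]},
    {"translation": [0, 0, 0], "rot": [0, 0, 0]},
    {"translation": [0, 0, 0], "rot": [0, 0, 0]},
    {"translation": [0, 0, 0], "rot": [0, 0, 0]},
    {"translation": [0, 0, 0], "rot": [0, 0, 0]},
    {"translation": [0, 0, 0], "rot": [0, 0, 0]},
    {"translation": [0, 0, 0], "rot": [0, 0, 0]},
    {"translation": [0, 0, 0], "rot": [0, 0, 0]},
  ],
  hand=-1,
)

```text
time: 12.6
position: [0.4308, -0.2184, 0.0094]
tool_rot: [0.707, 0.707, 0.0, 0.001]
ft_force: [-2.6, 3.4, 11.1]
gripper_width: 0.548
grasp_force: 59.7
```

>>> servo_tool(
  targets=[
    {"translation": [0, 0, -1], "rot": [0, 0, 0]},
    {"translation": [0, 0, -1.4], "rot": [0, 0, 0]},
    {"translation": [0, 0, -1.6], "rot": [0, 0, 0]},
    {"translation": [0, 0, -1.6], "rot": [0, 0, 0]},
    {"translation": [0, 0, -1.6], "rot": [0, 0, 0]},
    {"translation": [0, 0, -1.6], "rot": [0, 0, 0]},
    {"translation": [0, 0, -1.6], "rot": [0, 0, 0]},
    {"translation": [0, 0, -1.6], "rot": [0, 0, 0]},
  ],
)

```text
time: 13.4
position: [0.4302, -0.2182, 0.1299]
tool_rot: [0.707, 0.707, 0.0, 0.0]
ft_force: [-0.3, -0.7, -1.2]
gripper_width: 0.546
grasp_force: 61.8
```

>>> servo_tool(
  targets=[
    {"translation": [2.56, 1.32, 0], "rot": [0, 0, 0]},
    {"translation": [2.56, 1.32, 0], "rot": [0, 0, 0]},
    {"translation": [2.56, 1.32, 0], "rot": [0, 0, 0]},
    {"translation": [2.56, 1.32, 0], "rot": [0, 0, 0]},
    {"translation": [2.56, 1.32, 0], "rot": [0, 0, 0]},
    {"translation": [2.56, 1.32, 0], "rot": [0, 0, 0]},
    {"translation": [2.56, 1.32, 0], "rot": [0, 0, 0]},
    {"translation": [2.56, 1.32, 0], "rot": [0, 0, 0]},
  ],
)

```text
time: 14.2
position: [0.5363, -0.0123, 0.1293]
tool_rot: [0.707, 0.707, 0.0, 0.0]
ft_force: [0.5, -1.0, -1.3]
gripper_width: 0.54
grasp_force: 61.8
```

>>> servo_tool(
  targets=[
    {"translation": [2.56, 1.32, 0], "rot": [0, 0, 0]},
    {"translation": [2.56, 1.32, 0], "rot": [0, 0, 0]},
    {"translation": [2.56, 1.32, 0], "rot": [0, 0, 0]},
    {"translation": [2.56, 1.32, 0], "rot": [0, 0, 0]},
    {"translation": [2.56, 1.32, 0], "rot": [0, 0, 0]},
    {"translation": [2.56, 1.32, 0], "rot": [0, 0, 0]},
    {"translation": [2.56, 1.32, 0], "rot": [0, 0, 0]},
    {"translation": [2.56, 1.32, 0], "rot": [0, 0, 0]},
  ],
)

```text
time: 15.0
position: [0.6418, 0.1925, 0.1293]
tool_rot: [0.707, 0.707, 0.0, 0.0]
ft_force: [1.0, -0.3, -2.0]
gripper_width: 0.548
grasp_force: 61.8
```

>>> servo_tool(
  targets=[
    {"translation": [0, 0, 0], "rot": [0, 0, 0]},
    {"translation": [0, 0, 0], "rot": [0, 0, 0]},
    {"translation": [0, 0, 1.2], "rot": [0, 0, 0]},
    {"translation": [0, 0, 1.2], "rot": [0, 0, 0]},
    {"translation": [0, 0, 1.2], "rot": [0, 0, 0]},
    {"translation": [0, 0, 1.2], "rot": [0, 0, 0]},
    {"translation": [0, 0, 1.2], "rot": [0, 0, 0]},
    {"translation": [0, 0, 0], "rot": [0, 0, 0]},
  ],
)

```text
time: 15.8
position: [0.6402, 0.1909, 0.066]
tool_rot: [0.707, 0.707, -0.001, -0.001]
ft_force: [0.2, -0.2, -1.1]
gripper_width: 0.544
grasp_force: 62.0
```

>>> servo_tool(
  targets=[
    {"translation": [0, 0, 0.9], "rot": [0, 0, 0]},
    {"translation": [0, 0, 0.9], "rot": [0, 0, 0]},
    {"translation": [0, 0, 0.9], "rot": [0, 0, 0]},
    {"translation": [0, 0, 0.9], "rot": [0, 0, 0]},
    {"translation": [0, 0, 0.7], "rot": [0, 0, 0]},
    {"translation": [0, 0, 0.4], "rot": [0, 0, 0]},
    {"translation": [0, 0, 0.1], "rot": [0, 0, 0]},
    {"translation": [0, 0, 0], "rot": [0, 0, 0]},
  ],
)

```text
time: 16.6
position: [0.6415, 0.1914, 0.0204]
tool_rot: [0.707, 0.707, 0.0, 0.0]
ft_force: [0.6, 0.5, -2.1]
gripper_width: 0.545
grasp_force: 62.0
```

>>> servo_tool(
  targets=[
    {"translation": [0, 0, 0.05], "rot": [0, 0, 0]},
    {"translation": [0, 0, 0.05], "rot": [0, 0, 0]},
    {"translation": [0, 0, 0], "rot": [0, 0, 0]},
    {"translation": [0, 0, 0], "rot": [0, 0, 0]},
    {"translation": [0, 0, 0], "rot": [0, 0, 0]},
    {"translation": [0, 0, 0], "rot": [0, 0, 0]},
    {"translation": [0, 0, 0], "rot": [0, 0, 0]},
    {"translation": [0, 0, 0], "rot": [0, 0, 0]},
  ],
)

```text
time: 17.4
position: [0.6414, 0.1914, 0.0193]
tool_rot: [0.707, 0.707, 0.0, -0.0]
ft_force: [0.4, -0.7, -1.3]
gripper_width: 0.546
grasp_force: 62.0
```

>>> servo_tool(
  targets=[
    {"translation": [0, 0, 0.05], "rot": [0, 0, 0]},
    {"translation": [0, 0, 0.05], "rot": [0, 0, 0]},
    {"translation": [0, 0, 0.05], "rot": [0, 0, 0]},
    {"translation": [0, 0, 0.03], "rot": [0, 0, 0]},
    {"translation": [0, 0, 0], "rot": [0, 0, 0]},
    {"translation": [0, 0, 0], "rot": [0, 0, 0]},
    {"translation": [0, 0, 0], "rot": [0, 0, 0]},
    {"translation": [0, 0, 0], "rot": [0, 0, 0]},
  ],
)

```text
time: 18.2
position: [0.6414, 0.1914, 0.0185]
tool_rot: [0.707, 0.707, 0.0, 0.0]
ft_force: [-6.6, -1.6, 12.4]
gripper_width: 0.544
grasp_force: 63.4
```

>>> servo_tool(
  targets=[
    {"translation": [0, 0, 0], "rot": [0, 0, 0]},
    {"translation": [0, 0, 0], "rot": [0, 0, 0]},
    {"translation": [0, 0, 0], "rot": [0, 0, 0]},
    {"translation": [0, 0, 0], "rot": [0, 0, 0]},
    {"translation": [0, 0, 0], "rot": [0, 0, 0]},
    {"translation": [0, 0, -0.5], "rot": [0, 0, 0]},
    {"translation": [0, 0, -1], "rot": [0, 0, 0]},
    {"translation": [0, 0, -1.5], "rot": [0, 0, 0]},
  ],
  hand=1,
)

```text
time: 19.0
position: [0.6411, 0.1913, 0.048]
tool_rot: [0.707, 0.707, -0.0, -0.0]
ft_force: [1.2, 0.0, -0.3]
gripper_width: 1.0
grasp_force: 0.0
```

>>> servo_tool(
  targets=[
    {"translation": [0, 0, -1.5], "rot": [0, 0, 0]},
    {"translation": [0, 0, -1.5], "rot": [0, 0, 0]},
    {"translation": [0, 0, -1.5], "rot": [0, 0, 0]},
    {"translation": [0, 0, -1.5], "rot": [0, 0, 0]},
    {"translation": [0, 0, -1.5], "rot": [0, 0, 0]},
    {"translation": [0, 0, -0.5], "rot": [0, 0, 0]},
    {"translation": [0, 0, 0], "rot": [0, 0, 0]},
    {"translation": [-1.2, -0.26, 0], "rot": [0, 0, 0]},
  ],
)

```text
time: 19.8
position: [0.6386, 0.1799, 0.1269]
tool_rot: [0.707, 0.708, -0.0, -0.0]
ft_force: [-0.7, -0.1, 0.1]
gripper_width: 0.997
grasp_force: 0.0
```

>>> servo_tool(
  targets=[
    {"translation": [-2.4, -0.52, 0], "rot": [0, 0, 0]},
    {"translation": [-2.4, -0.52, 0], "rot": [0, 0, 0]},
    {"translation": [-2.4, -0.52, 0], "rot": [0, 0, 0]},
    {"translation": [-2.4, -0.52, 0], "rot": [0, 0, 0]},
    {"translation": [-2.4, -0.52, 0], "rot": [0, 0, 0]},
    {"translation": [-2.4, -0.52, 0], "rot": [0, 0, 0]},
    {"translation": [-2.4, -0.52, 0], "rot": [0, 0, 0]},
    {"translation": [-2.4, -0.52, 0], "rot": [0, 0, 0]},
  ],
)

```text
time: 20.6
position: [0.5959, -0.0143, 0.1267]
tool_rot: [0.707, 0.707, -0.001, -0.0]
ft_force: [0.8, 0.3, 0.5]
gripper_width: 1.004
grasp_force: 0.0
```

>>> servo_tool(
  targets=[
    {"translation": [-2.4, -0.52, 0], "rot": [0, 0, 0]},
    {"translation": [-2.4, -0.52, 0], "rot": [0, 0, 0]},
    {"translation": [-2.4, -0.52, 0], "rot": [0, 0, 0]},
    {"translation": [-2.4, -0.52, 0], "rot": [0, 0, 0]},
    {"translation": [-2.4, -0.52, 0], "rot": [0, 0, 0]},
    {"translation": [-2.4, -0.52, 0], "rot": [0, 0, 0]},
    {"translation": [-2.4, -0.52, 0], "rot": [0, 0, 0]},
    {"translation": [-2.4, -0.52, 0], "rot": [0, 0, 0]},
  ],
)

```text
time: 21.4
position: [0.5542, -0.2059, 0.1267]
tool_rot: [0.707, 0.707, -0.0, -0.001]
ft_force: [-0.1, -0.0, 1.0]
gripper_width: 1.002
grasp_force: 0.0
```

>>> servo_tool(
  targets=[
    {"translation": [-2.4, -0.52, 0], "rot": [0, 0, 0]},
    {"translation": [-2.4, -0.52, 0], "rot": [0, 0, 0]},
    {"translation": [-2.4, -0.52, 0], "rot": [0, 0, 0]},
    {"translation": [-2.4, -0.52, 0], "rot": [0, 0, 0]},
    {"translation": [-2.4, -0.52, 0], "rot": [0, 0, 0]},
    {"translation": [-1.5, -0.3, 0], "rot": [0, 0, 0]},
    {"translation": [0, 0, 0], "rot": [0, 0, 0]},
    {"translation": [0, 0, 0], "rot": [0, 0, 0]},
  ],
)

```text
time: 22.2
position: [0.5262, -0.3393, 0.1271]
tool_rot: [0.707, 0.707, 0.0, -0.0]
ft_force: [-0.5, 0.8, 1.0]
gripper_width: 1.0
grasp_force: 0.0
```

Run:
```python
from h import *
print(robot.state()["position"])
W,c,s=cloud("wrist")
P=W.reshape(-1,3);P=P[~np.isnan(P[:,0])]
q=band(P,(.5265,-.34),.03,.037,.045); print(len(q),cv2.minEnclosingCircle((q[:,:2]*1e3).astype(np.float32)),q.mean(0))
W,c,s=cloud("scene"); P=W.reshape(-1,3);P=P[~np.isnan(P[:,0])]
q=band(P,(.6414,.1914),.03,.04,.06); print("liner",np.median(q[:,2]), cv2.minEnclosingCircle((q[:,:2]*1e3).astype(np.float32)))
q=band(P,(.6414,.1914),.012,.02,.036); print("post",len(q),(q.mean(0)*1e3).round(1))
```

```text
[ 0.52619017 -0.33929124  0.12709543]
295 ((527.536865234375, -340.0879821777344), 8.845464706420898) [ 0.52752566 -0.33964465  0.03891078]
liner 0.04329762083516965 ((639.5971069335938, 190.68505859375), 24.296083450317383)
post 55 [642.8 190.8  30.5]
```

>>> servo_tool(
  targets=[
    {"translation": [0, 0.13, 1.6], "rot": [0, 0, 0]},
    {"translation": [0, 0, 1.6], "rot": [0, 0, 0]},
    {"translation": [0, 0, 1.6], "rot": [0, 0, 0]},
    {"translation": [0, 0, 1.6], "rot": [0, 0, 0]},
    {"translation": [0, 0, 1.6], "rot": [0, 0, 0]},
    {"translation": [0, 0, 1.6], "rot": [0, 0, 0]},
    {"translation": [0, 0, 1.0], "rot": [0, 0, 0]},
    {"translation": [0, 0, 0.5], "rot": [0, 0, 0]},
  ],
)

```text
time: 23.1
position: [0.5278, -0.3387, 0.0157]
tool_rot: [0.707, 0.707, -0.0, -0.001]
ft_force: [0.2, 0.5, 0.6]
gripper_width: 1.003
grasp_force: 0.0
```

>>> servo_tool(
  targets=[
    {"translation": [0, 0, 0], "rot": [0, 0, 0]},
    {"translation": [0, 0, 0], "rot": [0, 0, 0]},
    {"translation": [0, 0, 0], "rot": [0, 0, 0]},
    {"translation": [0, 0, 0], "rot": [0, 0, 0]},
    {"translation": [0, 0, 0], "rot": [0, 0, 0]},
    {"translation": [0, 0, 0], "rot": [0, 0, 0]},
    {"translation": [0, 0, 0], "rot": [0, 0, 0]},
    {"translation": [0, 0, 0], "rot": [0, 0, 0]},
  ],
  hand=-1,
)

```text
time: 23.9
position: [0.5281, -0.3398, 0.0172]
tool_rot: [0.707, 0.707, 0.0, 0.0]
ft_force: [-0.3, 1.8, 6.1]
gripper_width: 0.187
grasp_force: 58.4
```

>>> servo_tool(
  targets=[
    {"translation": [0, 0, -0.7], "rot": [0, 0, 0]},
    {"translation": [0, 0, -1.2], "rot": [0, 0, 0]},
    {"translation": [0, 0, -1.2], "rot": [0, 0, 0]},
    {"translation": [0, 0, -1.2], "rot": [0, 0, 0]},
    {"translation": [0, 0, -1.2], "rot": [0, 0, 0]},
    {"translation": [0, 0, -1.2], "rot": [0, 0, 0]},
    {"translation": [0, 0, -1.2], "rot": [0, 0, 0]},
    {"translation": [0, 0, 0], "rot": [0, 0, 0]},
  ],
)

```text
time: 24.7
position: [0.5287, -0.3401, 0.0976]
tool_rot: [0.707, 0.707, 0.0, 0.001]
ft_force: [0.3, -0.6, -0.6]
gripper_width: 0.187
grasp_force: 58.5
```

>>> servo_tool(
  targets=[
    {"translation": [2.6, 1.11, 0], "rot": [0, 0, 0]},
    {"translation": [2.6, 1.11, 0], "rot": [0, 0, 0]},
    {"translation": [2.6, 1.11, 0], "rot": [0, 0, 0]},
    {"translation": [2.6, 1.11, 0], "rot": [0, 0, 0]},
    {"translation": [2.6, 1.11, 0], "rot": [0, 0, 0]},
    {"translation": [2.6, 1.11, 0], "rot": [0, 0, 0]},
    {"translation": [2.6, 1.11, 0], "rot": [0, 0, 0]},
    {"translation": [2.6, 1.11, 0], "rot": [0, 0, 0]},
  ],
)

```text
time: 25.5
position: [0.6168, -0.1304, 0.095]
tool_rot: [0.707, 0.707, -0.0, -0.0]
ft_force: [-0.1, -0.6, 0.0]
gripper_width: 0.186
grasp_force: 58.5
```

>>> servo_tool(
  targets=[
    {"translation": [0, 0, 0], "rot": [0, 0, 0]},
    {"translation": [0, 0, 0], "rot": [0, 0, 0]},
    {"translation": [0, 0, 1.0], "rot": [0, 0, 0]},
    {"translation": [0, 0, 1.3], "rot": [0, 0, 0]},
    {"translation": [0, 0, 1.3], "rot": [0, 0, 0]},
    {"translation": [0, 0, 0.9], "rot": [0, 0, 0]},
    {"translation": [0, 0, 0], "rot": [0, 0, 0]},
    {"translation": [0, 0, 0], "rot": [0, 0, 0]},
  ],
)

```text
time: 26.3
position: [0.6166, -0.1317, 0.0504]
tool_rot: [0.707, 0.707, -0.0, -0.0]
ft_force: [0.8, -0.0, 0.2]
gripper_width: 0.186
grasp_force: 58.6
```

>>> servo_tool(
  targets=[
    {"translation": [0, 0.05, 0.6], "rot": [0, 0, 0]},
    {"translation": [0, 0, 0.6], "rot": [0, 0, 0]},
    {"translation": [0, 0, 0.5], "rot": [0, 0, 0]},
    {"translation": [0, 0, 0.4], "rot": [0, 0, 0]},
    {"translation": [0, 0, 0.3], "rot": [0, 0, 0]},
    {"translation": [0, 0, 0], "rot": [0, 0, 0]},
    {"translation": [0, 0, 0], "rot": [0, 0, 0]},
    {"translation": [0, 0, 0], "rot": [0, 0, 0]},
  ],
)

```text
time: 27.1
position: [0.6172, -0.1316, 0.0265]
tool_rot: [0.707, 0.707, 0.0, 0.0]
ft_force: [-0.2, -0.2, -0.8]
gripper_width: 0.188
grasp_force: 58.8
```

>>> servo_tool(
  targets=[
    {"translation": [0, 0, 0.05], "rot": [0, 0, 0]},
    {"translation": [0, 0, 0.05], "rot": [0, 0, 0]},
    {"translation": [0, 0, 0], "rot": [0, 0, 0]},
    {"translation": [0, 0, 0], "rot": [0, 0, 0]},
    {"translation": [0, 0, 0], "rot": [0, 0, 0]},
    {"translation": [0, 0, 0], "rot": [0, 0, 0]},
    {"translation": [0, 0, 0], "rot": [0, 0, 0]},
    {"translation": [0, 0, 0], "rot": [0, 0, 0]},
  ],
)

```text
time: 27.9
position: [0.6173, -0.1316, 0.0261]
tool_rot: [0.707, 0.707, 0.0, 0.0]
ft_force: [-3.4, 0.4, 8.7]
gripper_width: 0.185
grasp_force: 59.8
```

>>> servo_tool(
  targets=[
    {"translation": [0, 0, 0], "rot": [0, 0, 0]},
    {"translation": [0, 0, 0], "rot": [0, 0, 0]},
    {"translation": [0, 0, 0], "rot": [0, 0, 0]},
    {"translation": [0, 0, 0], "rot": [0, 0, 0]},
    {"translation": [0, 0, 0], "rot": [0, 0, 0]},
    {"translation": [0, 0, -0.5], "rot": [0, 0, 0]},
    {"translation": [0, 0, -1], "rot": [0, 0, 0]},
    {"translation": [0, 0, -1.5], "rot": [0, 0, 0]},
  ],
  hand=1,
)

```text
time: 28.7
position: [0.6169, -0.1315, 0.056]
tool_rot: [0.707, 0.707, -0.0, -0.0]
ft_force: [0.6, -0.5, 0.2]
gripper_width: 0.999
grasp_force: 0.0
```

>>> servo_tool(
  targets=[
    {"translation": [0, 0, -1.5], "rot": [0, 0, 0]},
    {"translation": [0, 0, -1.5], "rot": [0, 0, 0]},
    {"translation": [0, 0, -1.5], "rot": [0, 0, 0]},
    {"translation": [0, 0, -1.5], "rot": [0, 0, 0]},
    {"translation": [0, 0, -1.2], "rot": [0, 0, 0]},
    {"translation": [0, 0, 0], "rot": [0, 0, 0]},
    {"translation": [1.1, -0.4, 0], "rot": [0, 0, 0]},
    {"translation": [2.2, -0.76, 0], "rot": [0, 0, 0]},
  ],
)

```text
time: 29.5
position: [0.605, -0.0986, 0.1265]
tool_rot: [0.708, 0.707, -0.0, -0.0]
ft_force: [0.2, -0.1, 0.3]
gripper_width: 0.999
grasp_force: 0.0
```

>>> servo_tool(
  targets=[
    {"translation": [2.4, -0.82, 0], "rot": [0, 0, 0]},
    {"translation": [2.4, -0.82, 0], "rot": [0, 0, 0]},
    {"translation": [2.4, -0.82, 0], "rot": [0, 0, 0]},
    {"translation": [2.4, -0.82, 0], "rot": [0, 0, 0]},
    {"translation": [2.4, -0.82, 0], "rot": [0, 0, 0]},
    {"translation": [2.4, -0.82, 0], "rot": [0, 0, 0]},
    {"translation": [2.4, -0.82, 0], "rot": [0, 0, 0]},
    {"translation": [2.4, -0.82, 0], "rot": [0, 0, 0]},
  ],
)

```text
time: 30.3
position: [0.5385, 0.0948, 0.1266]
tool_rot: [0.707, 0.707, -0.001, -0.0]
ft_force: [0.0, 0.5, 0.6]
gripper_width: 1.0
grasp_force: 0.0
```

>>> servo_tool(
  targets=[
    {"translation": [2.4, -0.82, 0], "rot": [0, 0, 0]},
    {"translation": [2.4, -0.82, 0], "rot": [0, 0, 0]},
    {"translation": [2.4, -0.82, 0], "rot": [0, 0, 0]},
    {"translation": [2.4, -0.82, 0], "rot": [0, 0, 0]},
    {"translation": [2.4, -0.82, 0], "rot": [0, 0, 0]},
    {"translation": [2.4, -0.82, 0], "rot": [0, 0, 0]},
    {"translation": [2.4, -0.82, 0], "rot": [0, 0, 0]},
    {"translation": [2.4, -0.82, 0], "rot": [0, 0, 0]},
  ],
)

```text
time: 31.1
position: [0.4728, 0.2864, 0.1266]
tool_rot: [0.707, 0.707, -0.001, -0.0]
ft_force: [0.5, -0.3, -0.6]
gripper_width: 0.998
grasp_force: 0.0
```

>>> servo_tool(
  targets=[
    {"translation": [2.4, -0.82, 0], "rot": [0, 0, 0]},
    {"translation": [2.4, -0.82, 0], "rot": [0, 0, 0]},
    {"translation": [2.4, -0.78, 0], "rot": [0, 0, 0]},
    {"translation": [0, 0, 0], "rot": [0, 0, 0]},
    {"translation": [0, 0, 0], "rot": [0, 0, 0]},
    {"translation": [0, 0, 0], "rot": [0, 0, 0]},
    {"translation": [0, 0, 0], "rot": [0, 0, 0]},
    {"translation": [0, 0, 0], "rot": [0, 0, 0]},
  ],
)

```text
time: 31.9
position: [0.4504, 0.3568, 0.1275]
tool_rot: [0.707, 0.707, -0.0, -0.0]
ft_force: [0.0, -0.1, -0.3]
gripper_width: 0.998
grasp_force: 0.0
```

Run:
```python
from h import *
print(robot.state()["position"],robot.state()["joint_positions"].round(2))
W,c,s=cloud("wrist"); cv2.imwrite("pics/w2.png",c[:,:,::-1])
P=W.reshape(-1,3);P=P[~np.isnan(P[:,0])]
q=band(P,(.45,.3575),.03,.037,.045); (cx,cy),r=cv2.minEnclosingCircle((q[:,:2]*1e3).astype(np.float32)); print(len(q),cx,cy,r,q.mean(0))
o=np.array([cx,cy])/1e3
q=band(P,o,.055,.006,.0145); q=q[np.hypot(*(q[:,:2]-o).T)>.032]; v=q[:,:2].mean(0)-o; print("ear",len(q),np.degrees(np.arctan2(v[1],v[0])),np.hypot(*v))
W,c,s=cloud("scene"); P=W.reshape(-1,3);P=P[~np.isnan(P[:,0])]; cv2.imwrite("pics/s2.png",cv2.resize(c[150:300,150:450,::-1],(780,390),interpolation=2))
q=band(P,(.6173,-.1316),.02,.044,.06); print("pad top",(q.mean(0)*1e3).round(1))
```

```text
[0.4503597  0.35681908 0.12749475] [ 0.67  0.4  -0.04  1.13  0.    2.24]
372 450.6398010253906 358.1654968261719 9.910012245178223 [0.45056741 0.35835087 0.03887907]
ear 213 -45.96190492867996 0.03990239728472114
pad top [ 615.8 -131.8   49.2]
```

View pics/w2.png

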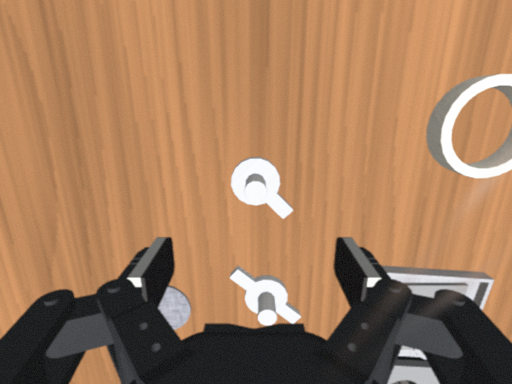

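View pics/s2.png

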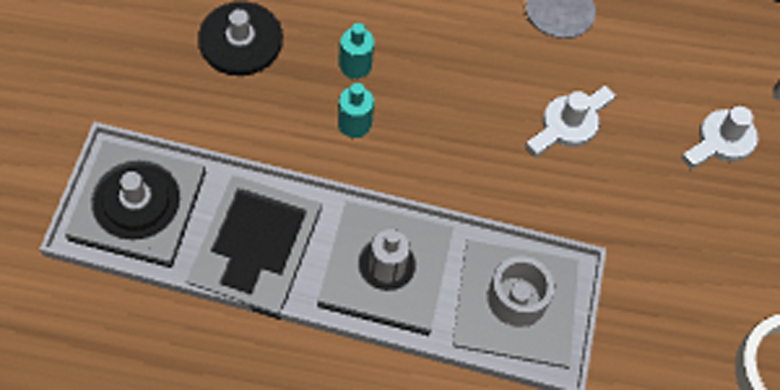

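The wrist view shows the one-eared cap under the tool at (255,185), ear toward +x/-y at -46°. The scene view shows the rotor, liner and pad all seated. Gripping the cap.

>>> servo_tool(
  targets=[
    {"translation": [0.13, 0, 1.6], "rot": [0, 0, 0]},
    {"translation": [0, 0, 1.6], "rot": [0, 0, 0]},
    {"translation": [0, 0, 1.6], "rot": [0, 0, 0]},
    {"translation": [0, 0, 1.6], "rot": [0, 0, 0]},
    {"translation": [0, 0, 1.6], "rot": [0, 0, 0]},
    {"translation": [0, 0, 1.6], "rot": [0, 0, 0]},
    {"translation": [0, 0, 1.1], "rot": [0, 0, 0]},
    {"translation": [0, 0, 0.5], "rot": [0, 0, 0]},
  ],
)

```text
time: 32.8
position: [0.4498, 0.3583, 0.0146]
tool_rot: [0.707, 0.707, -0.001, -0.0]
ft_force: [-0.2, -0.1, 0.7]
gripper_width: 1.0
grasp_force: 0.0
```

>>> servo_tool(
  targets=[
    {"translation": [0, 0, 0], "rot": [0, 0, 0]},
    {"translation": [0, 0, 0], "rot": [0, 0, 0]},
    {"translation": [0, 0, 0], "rot": [0, 0, 0]},
    {"translation": [0, 0, 0], "rot": [0, 0, 0]},
    {"translation": [0, 0, 0], "rot": [0, 0, 0]},
    {"translation": [0, 0, 0], "rot": [0, 0, 0]},
    {"translation": [0, 0, 0], "rot": [0, 0, 0]},
    {"translation": [0, 0, 0], "rot": [0, 0, 0]},
  ],
  hand=-1,
)

```text
time: 33.6
position: [0.4505, 0.3589, 0.0162]
tool_rot: [0.707, 0.707, 0.0, 0.0]
ft_force: [-1.4, -1.3, 7.7]
gripper_width: 0.213
grasp_force: 58.4
```

>>> servo_tool(
  targets=[
    {"translation": [0, 0, -0.8], "rot": [0, 0, 0]},
    {"translation": [0, 0, -1.4], "rot": [0, 0, 0]},
    {"translation": [0, 0, -1.6], "rot": [0, 0, 0]},
    {"translation": [0, 0, -1.6], "rot": [0, 0, 0]},
    {"translation": [0, 0, -1.6], "rot": [0, 0, 0]},
    {"translation": [0, 0, -1.6], "rot": [0, 0, 0]},
    {"translation": [0, 0, -1.4], "rot": [0, 0, 0]},
    {"translation": [0, 0, 0], "rot": [0, 0, 0]},
  ],
)

```text
time: 34.4
position: [0.451, 0.3594, 0.1177]
tool_rot: [0.707, 0.707, 0.002, 0.0]
ft_force: [-0.2, 0.4, -1.5]
gripper_width: 0.213
grasp_force: 58.6
```

>>> servo_tool(
  targets=[
    {"translation": [-2.39, 1.09, 0], "rot": [0, 0, 0]},
    {"translation": [-2.39, 1.09, 0], "rot": [0, 0, 0]},
    {"translation": [-2.39, 1.09, 0], "rot": [0, 0, 0]},
    {"translation": [-2.39, 1.09, 0], "rot": [0, 0, 0]},
    {"translation": [-2.39, 1.09, 0], "rot": [0, 0, 0]},
    {"translation": [-2.39, 1.09, 0], "rot": [0, 0, 0]},
    {"translation": [-2.39, 1.09, 0], "rot": [0, 0, 0]},
    {"translation": [-2.39, 1.09, 0], "rot": [0, 0, 0]},
  ],
)

```text
time: 35.2
position: [0.5374, 0.1664, 0.1149]
tool_rot: [0.707, 0.707, -0.0, -0.0]
ft_force: [0.1, -0.1, -0.6]
gripper_width: 0.21
grasp_force: 58.7
```

>>> servo_tool(
  targets=[
    {"translation": [-2.39, 1.09, 0], "rot": [0, 0, 0]},
    {"translation": [-2.39, 1.09, 0], "rot": [0, 0, 0]},
    {"translation": [-2.39, 1.09, 0], "rot": [0, 0, 0]},
    {"translation": [-2.39, 1.09, 0], "rot": [0, 0, 0]},
    {"translation": [-2.39, 1.09, 0], "rot": [0, 0, 0]},
    {"translation": [-2.39, 1.09, 0], "rot": [0, 0, 0]},
    {"translation": [-2.39, 1.09, 0], "rot": [0, 0, 0]},
    {"translation": [-2.39, 1.09, 0], "rot": [0, 0, 0]},
  ],
)

```text
time: 36.0
position: [0.6246, -0.0247, 0.1148]
tool_rot: [0.707, 0.707, -0.0, -0.0]
ft_force: [1.2, -0.3, -1.2]
gripper_width: 0.212
grasp_force: 58.7
```

>>> servo_tool(
  targets=[
    {"translation": [0, 0, 0], "rot": [0, 0, -5.5]},
    {"translation": [0, 0, 0], "rot": [0, 0, -5.5]},
    {"translation": [0, 0, 0], "rot": [0, 0, -5.5]},
    {"translation": [0, 0, 0], "rot": [0, 0, -5.5]},
    {"translation": [0, 0, 0], "rot": [0, 0, -5.5]},
    {"translation": [0, 0, 0], "rot": [0, 0, -5.5]},
    {"translation": [0, 0, 0], "rot": [0, 0, -5.4]},
    {"translation": [0, 0, 0], "rot": [0, 0, 0]},
  ],
)

```text
time: 36.8
position: [0.6243, -0.0237, 0.1148]
tool_rot: [0.435, 0.901, -0.0, -0.0]
ft_force: [-0.5, -0.1, -0.7]
gripper_width: 0.212
grasp_force: 58.7
```

Run:
```python
from h import *
from scipy.spatial.transform import Rotation as R
s=robot.state();print(s["position"].round(4),R.from_quat(s["tool_rot"]).as_matrix().round(3).tolist())
D=cloud("scene");P=D[0].reshape(-1,3);P=P[~np.isnan(P[:,0])]
D2=cloud("side");P2=D2[0].reshape(-1,3);P2=P2[~np.isnan(P2[:,0])]
print(np.histogram(band(P,s["position"],.055,.06,.14)[:,2],8))
for p in(P,P2):
    q=band(p,s["position"],.055,.098,.118);q=q[np.hypot(*(q[:,:2]-s["position"][:2]).T)>.032];v=q[:,:2].mean(0)-s["position"][:2]; print(len(q),np.degrees(np.arctan2(v[1],v[0])),np.hypot(*v),q[:,2].mean())
cv2.imwrite("pics/s3.png",cv2.resize(D[1][150:300,150:450,::-1],(780,390),interpolation=2))
```

```text
[ 0.6243 -0.0237  0.1148] [[-0.622, 0.783, -0.001], [0.783, 0.622, 0.0], [0.001, -0.001, -1.0]]
(array([ 19, 106, 163,   5,   7,  12,  12,  17]), array([0.09843368, 0.10357927, 0.10872486, 0.11387045, 0.11901604,
       0.12416162, 0.12930721, 0.1344528 , 0.13959839]))
70 -7.670410750076405 0.04050531973743058 0.10803352415870726
33 -14.931825981987428 0.040232893728330534 0.10478341509924931
```

View pics/s3.png

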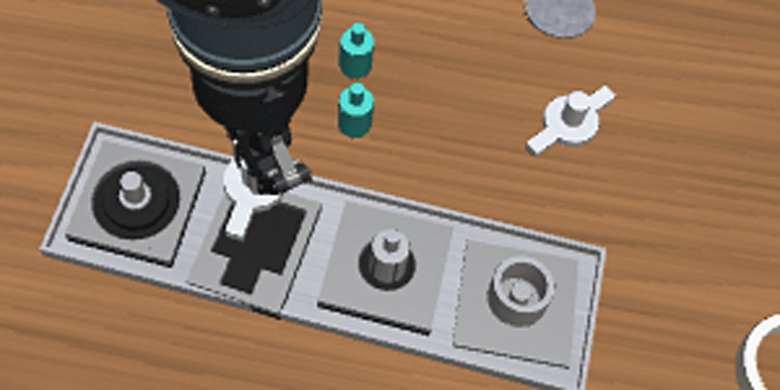

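The held cap's ear points at about -8°, matching the notch. Lowering.

>>> servo_tool(
  targets=[
    {"translation": [-0.06, 0.08, 1.0], "rot": [0, 0, 0]},
    {"translation": [0, 0, 1.5], "rot": [0, 0, 0]},
    {"translation": [0, 0, 1.5], "rot": [0, 0, 0]},
    {"translation": [0, 0, 1.5], "rot": [0, 0, 0]},
    {"translation": [0, 0, 1.0], "rot": [0, 0, 0]},
    {"translation": [0, 0, 0.5], "rot": [0, 0, 0]},
    {"translation": [0, 0, 0], "rot": [0, 0, 0]},
    {"translation": [0, 0, 0], "rot": [0, 0, 0]},
  ],
)

```text
time: 37.7
position: [0.6259, -0.0237, 0.046]
tool_rot: [0.435, 0.9, 0.0, 0.0]
ft_force: [0.4, -0.1, -0.7]
gripper_width: 0.211
grasp_force: 58.7
```

>>> servo_tool(
  targets=[
    {"translation": [0, 0, 0.4], "rot": [0, 0, 0]},
    {"translation": [0, 0, 0.4], "rot": [0, 0, 0]},
    {"translation": [0, 0, 0.4], "rot": [0, 0, 0]},
    {"translation": [0, 0, 0.3], "rot": [0, 0, 0]},
    {"translation": [0, 0, 0.2], "rot": [0, 0, 0]},
    {"translation": [0, 0, 0.1], "rot": [0, 0, 0]},
    {"translation": [0, 0, 0], "rot": [0, 0, 0]},
    {"translation": [0, 0, 0], "rot": [0, 0, 0]},
  ],
)

```text
time: 38.5
position: [0.6257, -0.0237, 0.0276]
tool_rot: [0.435, 0.9, 0.0, 0.0]
ft_force: [1.3, 1.2, -1.0]
gripper_width: 0.21
grasp_force: 58.7
```

>>> servo_tool(
  targets=[
    {"translation": [0, 0, 0.05], "rot": [0, 0, 0]},
    {"translation": [0, 0, 0.05], "rot": [0, 0, 0]},
    {"translation": [0, 0, 0.05], "rot": [0, 0, 0]},
    {"translation": [0, 0, 0], "rot": [0, 0, 0]},
    {"translation": [0, 0, 0], "rot": [0, 0, 0]},
    {"translation": [0, 0, 0], "rot": [0, 0, 0]},
    {"translation": [0, 0, 0], "rot": [0, 0, 0]},
    {"translation": [0, 0, 0], "rot": [0, 0, 0]},
  ],
)

```text
time: 39.3
position: [0.6256, -0.0237, 0.026]
tool_rot: [0.435, 0.9, -0.0, -0.0]
ft_force: [-0.4, -0.2, -1.8]
gripper_width: 0.212
grasp_force: 58.7
```

>>> servo_tool(
  targets=[
    {"translation": [0, 0, 0.05], "rot": [0, 0, 0]},
    {"translation": [0, 0, 0.05], "rot": [0, 0, 0]},
    {"translation": [0, 0, 0.05], "rot": [0, 0, 0]},
    {"translation": [0, 0, 0], "rot": [0, 0, 0]},
    {"translation": [0, 0, 0], "rot": [0, 0, 0]},
    {"translation": [0, 0, 0], "rot": [0, 0, 0]},
    {"translation": [0, 0, 0], "rot": [0, 0, 0]},
    {"translation": [0, 0, 0], "rot": [0, 0, 0]},
  ],
)

```text
time: 40.1
position: [0.6256, -0.0237, 0.0252]
tool_rot: [0.435, 0.9, 0.0, 0.0]
ft_force: [-4.2, 0.2, 10.1]
gripper_width: 0.207
grasp_force: 60.0
```

>>> servo_tool(
  targets=[
    {"translation": [0, 0, 0], "rot": [0, 0, 0]},
    {"translation": [0, 0, 0], "rot": [0, 0, 0]},
    {"translation": [0, 0, 0], "rot": [0, 0, 0]},
    {"translation": [0, 0, 0], "rot": [0, 0, 0]},
    {"translation": [0, 0, 0], "rot": [0, 0, 0]},
    {"translation": [0, 0, -0.5], "rot": [0, 0, 0]},
    {"translation": [0, 0, -1], "rot": [0, 0, 0]},
    {"translation": [0, 0, -1.5], "rot": [0, 0, 0]},
  ],
  hand=1,
)

```text
time: 40.9
position: [0.6253, -0.0237, 0.055]
tool_rot: [0.435, 0.9, -0.0, -0.0]
ft_force: [-0.1, 0.3, -0.7]
gripper_width: 0.997
grasp_force: 0.0
```

>>> servo_tool(
  targets=[
    {"translation": [0, 0, -2], "rot": [0, 0, 0]},
    {"translation": [0, 0, -2], "rot": [0, 0, 0]},
    {"translation": [0, 0, -2], "rot": [0, 0, 0]},
    {"translation": [0, 0, -2], "rot": [0, 0, 0]},
    {"translation": [0, 0, -2], "rot": [0, 0, 0]},
    {"translation": [0, 0, -2], "rot": [0, 0, 0]},
    {"translation": [0, 0, -1], "rot": [0, 0, 0]},
    {"translation": [0, 0, 0], "rot": [0, 0, 0]},
  ],
)

```text
time: 41.7
position: [0.6263, -0.0237, 0.1862]
tool_rot: [0.435, 0.9, 0.001, 0.001]
ft_force: [1.1, -0.2, -0.1]
gripper_width: 1.001
grasp_force: 0.0
```

>>> servo_tool(
  targets=[
    {"translation": [1.2, -1.5, 0], "rot": [0, 0, 0]},
    {"translation": [1.2, -1.5, 0], "rot": [0, 0, 0]},
    {"translation": [1.2, -1.5, 0], "rot": [0, 0, 0]},
    {"translation": [1.2, -1.5, 0], "rot": [0, 0, 0]},
    {"translation": [1.2, -1.5, 0], "rot": [0, 0, 0]},
    {"translation": [1.2, -1.5, 0], "rot": [0, 0, 0]},
    {"translation": [0, 0, 0], "rot": [0, 0, 0]},
    {"translation": [0, 0, 0], "rot": [0, 0, 0]},
  ],
)

```text
time: 42.5
position: [0.5102, -0.0231, 0.1842]
tool_rot: [0.435, 0.9, -0.0, -0.0]
ft_force: [-0.2, 0.1, -0.1]
gripper_width: 1.001
grasp_force: 0.0
```

Run:
```python
from h import *
D=cloud("scene");D2=cloud("side")
for n,d in(("scene",D),("side",D2)):
    P=d[0].reshape(-1,3);P=P[~np.isnan(P[:,0])]
    for k,c,lo in(("cap",(.6256,-.0237),.044),("pad",(.6173,-.1316),.044),("rot",(.6333,.0848),.06),("lin",(.6414,.1914),.038)):
        q=band(P,c,.03,lo,.09); print(n,k,len(q),(q.mean(0)*1e3).round(1),(q[:,2].max()*1e3).round(1))
    q=band(P,(.6256,-.0237),.022,.014,.023);print(n,"cap disc z",np.median(q[:,2]),len(q))
a=cv2.resize(D[1][180:310,150:420,::-1],(780,376),interpolation=2);b=cv2.resize(D2[1][140:240,240:360,::-1],(264,220),interpolation=2)
o=np.zeros((600,780,3),np.uint8);o[:376]=a;o[378:598,:264]=b;cv2.imwrite("pics/end.png",o)
```

```text
scene cap 70 [625.8 -24.3  49.1] 53.0
scene pad 56 [ 615.8 -132.    49.2] 53.3
scene rot 34 [632.6  84.5  68. ] 70.8
scene lin 212 [640.8 190.7  43.1] 46.7
scene cap disc z 0.019807416553038987 199
side cap 28 [624.8 -26.4  47.2] 49.3
side pad 33 [ 615.6 -133.6   46.8] 49.1
side rot 16 [631.2  82.3  65. ] 67.4
side lin 61 [640.7 188.8  40.6] 43.4
side cap disc z 0.01819007068273465 84
```

View pics/end.png

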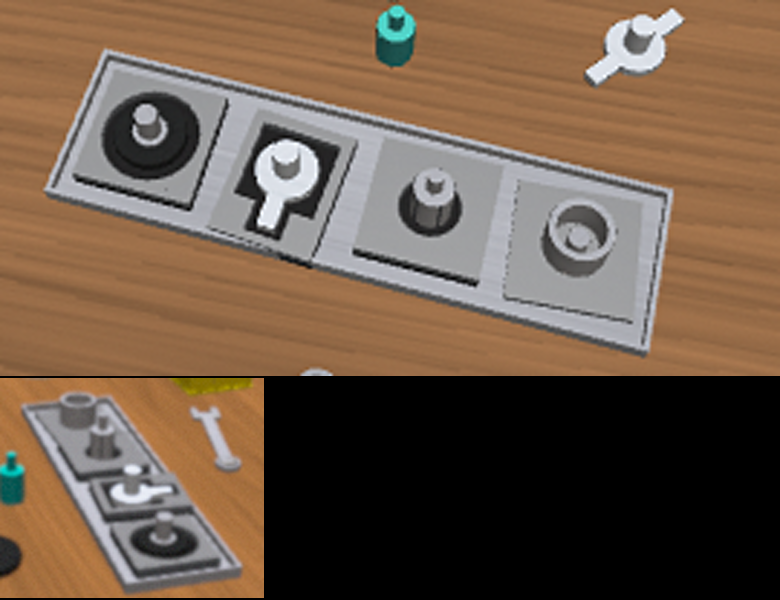

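All four parts are seated: pad at (150,135), cap at (287,175) with its ear in the notch, rotor at (433,200) and liner at (577,240). Their top heights match in both cameras, so I'm handing in.

```bash
python3 -c "
from workcell import robot
print(robot.finish_job())"
```

```text
the job is handed in; nothing more can be done
None
```

I placed the rotor, liner, narrow pad and one-eared cap in their nests in the order asked, confirmed them seated in both cameras, left the look-alikes alone, and handed the job in at about 43 s; the judge's verdict was not shown.

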